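# Sanitise the shade testers

## Task

Put the tester pots through the UV sanitiser: swing its amber guard up gently until it rests open on its stop, lift the clear cover off the tester board by its knob and rest it upright on the blue mat, and once both are done stand every pot from the board upright on the floor of the sanitiser. When all the pots are in, lower the guard gently until it is fully shut, without letting it drop, and with it shut press the green start button all the way down; finish with the clear cover back in its place on the empty board, squarely on its white outline. Leave the other things on the bench where they are.

Things in the scene. Friction and masses are not known exactly. Their poses are not given: they have to be found in the camera images.
- uvbox: Fixed UV sanitiser: a white open-topped box 180 (its x) x 280 (its y) x 70 mm high, walls and floor 8 mm thick, closed by the hinged amber guard. Origin: centre of its underside, on the bench; its -x side is the front (towards the robot), where the guard's bar is. A grey pod, 60 x 50 x 45 mm high, stands against its -y side and carries the start button. Its place and yaw vary.
- guard (a joint): Angle of the amber see-through guard, 180 x 280 x 5 mm, 0.35 kg, swinging freely: 0 = fully shut, lying on the box rim; grows as the front edge swings up about the hinge on the far (+x) rim; 1.75 = open, resting on its stop just past upright, where it stays by its own weight. Let go short of upright, it slams shut. Keep it under 1.5 rad/s near its stops.
- guard_bar (a point): Centre of the guard's steel pull bar: a round bar 12 mm thick and 120 mm long, parallel to the hinge (the box's y), carried on two side arms 44 mm in front of the guard's front edge, with a 38 mm wide gap behind it for a finger. The bar moves with the guard, 224 mm from the hinge line; shut, it is about 75 mm above the bench, open about 290 mm. Pinched from above across it, it turns in the grip.
- guard_hinge (a point): Point on the guard's hinge axis, middle of the far top edge of the sanitiser, 71 mm above the bench, fixed to the box. The axis is the box's y. With the guard shut the bar's centre is 224 mm in front (-x of the box) and 4 mm above this point.
- start (a joint): Travel of the green start button, m: 0 = up, 0.006 = fully down; the spring needs about 4 N and pushes it back up.
- start_top (a point): Centre of the top of the green start button (28 mm across), which is pressed straight down; it is on top of the grey pod.
- board: Fixed tester board 320 (its x) x 140 (its y) x 5 mm high, black with pale birch edges, one long slot drawn along its middle (flush, no recess) and round it a thin white outline, just larger than the cover, marking the cover's place. Origin: centre of its underside. Its place and yaw vary.
- cover: Loose clear acrylic cover, open below, 235 (its x) x 85 (its y) x 65 mm high with 3 mm walls, 0.2 to 0.3 kg. A black block knob in the middle of its top, 40 (x) x 16 (y) mm, reaches from 65 to 95 mm above its lower edge. Origin: centre of its lower edge plane. At the start it stands centred on the board over the pots, long sides along the board's x.
- mat: Fixed flat blue mat, 300 (its x) x 150 (its y) x 3 mm thick, the resting place for the cover. Origin: centre of its underside. Its place and yaw vary.
- pot0: Tester pot: a solid upright cylinder 40 mm across and 46 mm high, about 70 g, black with its orange band and dot on top. Origin: centre of its underside. Two to four such pots are present, in a row along the board's x, about 52 mm apart, under the cover; their places vary and any may be absent (then its state is None).
- pot1: Tester pot: a solid upright cylinder 40 mm across and 46 mm high, about 70 g, black with its red band and dot on top. Origin: centre of its underside. Two to four such pots are present, in a row along the board's x, about 52 mm apart, under the cover; their places vary and any may be absent (then its state is None).
- pot2: Tester pot: a solid upright cylinder 40 mm across and 46 mm high, about 70 g, black with its purple band and dot on top. Origin: centre of its underside. Two to four such pots are present, in a row along the board's x, about 52 mm apart, under the cover; their places vary and any may be absent (then its state is None).
- pot3: Tester pot: a solid upright cylinder 40 mm across and 46 mm high, about 70 g, black with its yellow band and dot on top. Origin: centre of its underside. Two to four such pots are present, in a row along the board's x, about 52 mm apart, under the cover; their places vary and any may be absent (then its state is None).
- compact: Bystander: flat black compact, 64 mm across, 16 mm high. Origin: centre of its underside.
- toner: Bystander: amber bottle, 48 mm across, 130 mm high. Origin: centre of its underside.
- brushcup: Bystander: white cup, 70 mm across, 90 mm high, with brushes up to 175 mm high. Origin: centre of its underside.
- cream: Bystander: white jar with a wooden cap, 64 mm across, 60 mm high. Origin: centre of its underside.
- spatula: Bystander: steel mixing spatula, 140 x 16 x 6 mm, lying flat. Origin: centre of its underside.
- palette: Bystander: steel mixing palette 90 x 120 x 12 mm, lying flat. Origin: centre of its underside.

How it is judged:
On the way, in this order (a step that is already met when the one before it is completed fails the run):
1. the guard rests open on its stop and the clear cover rests upright on the mat, both let go (value of joint guard above 1.66 rad and contact force between the fingers and guard below 0.5 N and x of cover in the frame of mat between -0.045 and 0.045 m and y of cover in the frame of mat between -0.035 and 0.035 m and z of cover in the frame of mat below 0.008 m and angle between cover's own z axis and vertical below 0.08 rad and contact force between the fingers and cover below 0.5 N and linear speed of cover below 0.03 m/s), for 0.2 s.
2. every pot stands upright on the sanitiser's floor, with the guard still open (value of joint guard above 1.5 rad and x of pot0 in the frame of uvbox between -0.066 and 0.066 m and y of pot0 in the frame of uvbox between -0.116 and 0.116 m and z of pot0 in the frame of uvbox between 0.003 and 0.014 m and angle between each of pot0, pot1, pot2, pot3's own z axis and vertical below 0.15 rad and x of pot1 in the frame of uvbox between -0.066 and 0.066 m and y of pot1 in the frame of uvbox between -0.116 and 0.116 m and z of pot1 in the frame of uvbox between 0.003 and 0.014 m and x of pot2 in the frame of uvbox between -0.066 and 0.066 m and y of pot2 in the frame of uvbox between -0.116 and 0.116 m and z of pot2 in the frame of uvbox between 0.003 and 0.014 m and x of pot3 in the frame of uvbox between -0.066 and 0.066 m and y of pot3 in the frame of uvbox between -0.116 and 0.116 m and z of pot3 in the frame of uvbox between 0.003 and 0.014 m), for 0.2 s.
3. the start button is pressed fully down with the guard shut (value of joint guard below 0.05 rad and value of joint start above 0.0045 m and x of pot0 in the frame of uvbox between -0.066 and 0.066 m and y of pot0 in the frame of uvbox between -0.116 and 0.116 m and z of pot0 in the frame of uvbox between 0.003 and 0.014 m and angle between each of pot0, pot1, pot2, pot3's own z axis and vertical below 0.15 rad and x of pot1 in the frame of uvbox between -0.066 and 0.066 m and y of pot1 in the frame of uvbox between -0.116 and 0.116 m and z of pot1 in the frame of uvbox between 0.003 and 0.014 m and x of pot2 in the frame of uvbox between -0.066 and 0.066 m and y of pot2 in the frame of uvbox between -0.116 and 0.116 m and z of pot2 in the frame of uvbox between 0.003 and 0.014 m and x of pot3 in the frame of uvbox between -0.066 and 0.066 m and y of pot3 in the frame of uvbox between -0.116 and 0.116 m and z of pot3 in the frame of uvbox between 0.003 and 0.014 m), for 0.05 s.
At the end, for the whole second after the job is handed in: The guard is shut (within 0.05 rad), the start button is up again, every pot stands upright (0.15 rad) on the sanitiser's floor, and the cover stands flat on the board, within 15 mm of its centre each way and 0.15 rad of its direction; all at rest (value of joint guard below 0.05 rad and value of joint start below 0.002 m and x of pot0 in the frame of uvbox between -0.066 and 0.066 m and y of pot0 in the frame of uvbox between -0.116 and 0.116 m and z of pot0 in the frame of uvbox between 0.003 and 0.014 m and angle between each of pot0, pot1, pot2, pot3's own z axis and vertical below 0.15 rad and x of pot1 in the frame of uvbox between -0.066 and 0.066 m and y of pot1 in the frame of uvbox between -0.116 and 0.116 m and z of pot1 in the frame of uvbox between 0.003 and 0.014 m and x of pot2 in the frame of uvbox between -0.066 and 0.066 m and y of pot2 in the frame of uvbox between -0.116 and 0.116 m and z of pot2 in the frame of uvbox between 0.003 and 0.014 m and x of pot3 in the frame of uvbox between -0.066 and 0.066 m and y of pot3 in the frame of uvbox between -0.116 and 0.116 m and z of pot3 in the frame of uvbox between 0.003 and 0.014 m and x of cover in the frame of board between -0.015 and 0.015 m and y of cover in the frame of board between -0.015 and 0.015 m and z of cover in the frame of board between 0.001 and 0.009 m and angle between the x axis of cover and the x axis of board, either way round below 0.15 rad and angle between cover's own z axis and vertical below 0.06 rad and linear speed of each of cover, pot0, pot1, pot2, pot3 below 0.03 m/s); the robot touches nothing.
It fails at once if the guard slams shut (over 2 rad/s in the last 0.15 rad) (value of joint guard below 0.15 rad and velocity of joint guard below -2 rad/s).
It fails at once if the guard is flung onto its open stop (over 1.5 rad/s in the last 0.1 rad) (value of joint guard above 1.65 rad and velocity of joint guard above 1.5 rad/s).
It fails at once if a bystander is moved by more than 30 mm (distance of any of compact, toner, brushcup, cream, spatula, palette from where it was at the start of the episode above 0.03 m).
Of pot0, pot1, pot2, pot3 only 2 to 4 are there at a start; the rules pass over those that are not, and their reading is None.
At some moment in a run one of pot0, pot1, pot2, pot3 may be knocked a few centimetres aside while the robot is not near it.
It also fails if it takes over 210 s, if anything falls off the work surface, if the arm or the gripper's body presses on something with over 40 N, if the wrist force passes 120 N, or if a joint passes its speed limit or range.

## Robot

A 6-joint arm with a two-finger parallel gripper is mounted at the origin on the work surface. World frame = base frame: x ahead of the robot, y to its left, z up, the work surface at z = 0. Lengths are in m, angles in rad, forces in N, time in s.
With the tool pointing down it reaches from about 0.4 to 0.925 m from the base axis. Payload 12.5 kg.
Tool frame: the origin (TCP) lies midway between the tips of the shut fingers; the grasp point (between the pads) lies 19 mm behind it; z points along the fingers, y is the line along which they close (so a half turn about z gives the same grasp; the last joint's range is limited). The gripper opens to 95 mm and grips with 3 to 60 N. Pads are 20 mm wide; open, the fingers measure 119 mm over their backs; the gripper's body (75 mm by 180 mm) begins 59 mm behind the grasp point.
Start: joints at [1.095, 0.491, 1.559, -0, 1.092, -0.106], TCP at [0.226, 0.583, 0.215] pointing down, gripper open.
Joint ranges: [-3.1, 3.1], [-0.84, 2.19], [0.05, 2.79], [-1.13, 4.28], [0.06, 2.93], [-2.69, 2.69]. Speed limits (rad/s): [2.22, 2.22, 2.79, 3.14, 3.14, 3.14].

## Interface

Orientations are given as a rotation vector (axis times angle).
In Python, from station import get_obs, optics, ticket gives the robot as it stands.
- The arm moves only by the tool step_arm, never from a script. Its argument "targets" is one flat list of numbers, 4 for each row, row after row: the shift along the tool's x, y, z in units of 300 mm (1.0 is 300 mm), then the turn about the tool's z in units of 180 degrees (1.0 is 180 degrees). A call has 1 to 12 rows; each row is the pose to reach, as a shift and turn from the pose commanded when the call began, along the tool's axes at that moment, turning the shorter way round; what a row does not reach only later rows make up. A row lasts 1/8 s, in which the tool goes at most 62.5 mm and 10.7 degrees, less where a joint would pass 70% of its speed; a pose out of reach is approached as far as the arm can. A call with a number of a shift or a turn outside -1 to 1 is refused whole. A call with a gripper value outside its range is refused whole. "grip" is the finger opening in mm, from 0 to 95.1, set as the call begins (left out, the last holds). The fingers move at their own pace and stop on an object; the grip force is fixed at half the most. Time passes only in rows, so rows that repeat a pose let the fingers close. It gives the time, the measured TCP pose, the force, the opening and the grip force at its end, in the units of the state.
- get_obs(): the state, without advancing time (a new reading comes with each control period).
- optics.camera(name): name is "scene" or "top"; returns a dict with "color" (384x512x3 uint8, red, green, blue), "fx", "fy", "cx", "cy" (pixels), "position" and "orientation" of the camera in the world. Camera axes: x right, y down, z forward; pixel columns grow to the right and rows downward; lengths in m; the calibration is good to about 2 mm. A picture is of the moment at which its call begins. There is no depth.
- ticket.hand_in(): hands the job in; it is judged then, once.
The state is a dict: "t": time; "q": joint angles; "qd": joint speeds; "joint_efforts": joint torques, N m; "tool_pos": TCP position; "orientation": TCP orientation; "wrist_force": force on the tool from outside, world axes, zero at the start; "torque": the same for the moment, N m; "gripper_width": opening from 0.0 (shut) to 1.0 (fully open); "finger_force": force on a finger pad.
Only numpy, scipy, OpenCV 4.12 (cv2) and the standard library are available. Lean on these libraries where they do the work, as an engineer would, in place of code of your own. Each camera call takes 0.05 s, during which the arm holds its last target. There are 200 camera calls.

## Working session

There is one attempt and no reset: what is moved stays moved. The work goes in short steps, Python scripts to look and compute and a tool call to move; the robot and the scene stay as the last step left them, time stands still between calls to the robot, and variables do not carry over. Pictures are saved under pics/ and viewed, at most 14 in all, crops included, and the job is handed in when it is done.

Besides the shell and the picture viewer there is one more tool, called after ">>>" in YAML: its name, and indented under it one key for each argument. step_arm: Moves the arm, as the interface text tells. Shifts and turns lie within -1 to 1; 1 stands for 300 mm of shift or 180 degrees of turn. Its arguments: {"type":"object","properties":{"targets":{"type":"array","items":{"type":"number"}},"grip":{"type":"number"}},"required":["targets"]}

```bash
ls; mkdir -p pics; cat > h.py <<'E'
import numpy as np, cv2
from scipy.spatial.transform import Rotation as R
from station import get_obs, optics, ticket
def shot(name, out=None):
    c=optics.camera(name)
    if out: cv2.imwrite('pics/'+out, c['color'][:,:,::-1])
    return c
def rot(o):
    o=np.array(o,float)
    return o if o.shape==(3,3) else R.from_rotvec(o).as_matrix() if o.size==3 else R.from_quat(o).as_matrix()
def ray(c,u,v):
    return np.array(c['position']), rot(c['orientation'])@np.array([(u-c['cx'])/c['fx'],(v-c['cy'])/c['fy'],1])
def onz(c,u,v,z):
    p,d=ray(c,u,v); return p+d*(z-p[2])/d[2]
def proj(c,P):
    q=rot(c['orientation']).T@(np.array(P)-c['position']); return c['fx']*q[0]/q[2]+c['cx'], c['fy']*q[1]/q[2]+c['cy']
def two(c1,a,c2,b):
    p,d=ray(c1,*a);q,e=ray(c2,*b)
    s=np.linalg.lstsq(np.c_[d,-e],q-p,rcond=None)[0]; A=p+s[0]*d;B=q+s[1]*e
    return (A+B)/2, np.linalg.norm(A-B)
def rel(P,turn=0):
    "tool-axis shift (units) from current measured pose to world point P"
    o=get_obs(); return rot(o['orientation']).T@(np.array(P)-o['tool_pos'])/0.3
E
python3 - <<'E'
from h import *
for n in('scene','top'):
    c=shot(n,n+'0.png'); print(n,c['fx'],c['cx'],c['cy'],c['position'],c['orientation'])
o=get_obs();print(o); print(rot(o['orientation']))
E
```

```text
pics
scene 386.5962817668898 256.435060027669 188.8943117731362 [0.93672973 0.52878728 0.79622175] [-0.84929546 -2.6126422   1.02043742]
top 364.38978764843125 249.94206108864864 189.0406652489484 [ 0.45486439 -0.03439261  1.09587372] [-2.18102343  2.14719894 -0.07674488]
{'t': 0.1, 'q': array([ 1.09538846e+00,  4.91469134e-01,  1.55940203e+00, -1.05124871e-05,
        1.09169038e+00, -1.05597405e-01]), 'qd': array([-0.00189922, -0.00253785, -0.00071822, -0.00069411, -0.00174288,
        0.00061798]), 'joint_efforts': array([ 2.26170727e-03, -6.13623047e+01, -2.58602160e+01,  6.94075646e-02,
        4.70330310e-02, -6.98753593e-05]), 'tool_pos': array([0.22577775, 0.58255887, 0.21413426]), 'orientation': array([-5.77535496e-01, -3.08777712e+00,  1.46222292e-03]), 'wrist_force': array([0.40958816, 0.03469931, 0.55782731]), 'torque': array([0.01827891, 0.00942857, 0.02297802]), 'finger_force': 0.0, 'gripper_width': 1.0003798688064265}
[[-9.32397602e-01  3.61433980e-01 -4.35165071e-04]
 [ 3.61434230e-01  9.32397205e-01 -8.65710760e-04]
 [ 9.28494108e-05 -9.64470189e-04 -9.99999531e-01]]
```

View pics/top0.png

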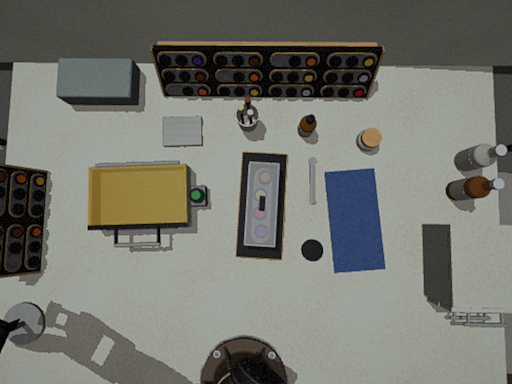

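View pics/scene0.png

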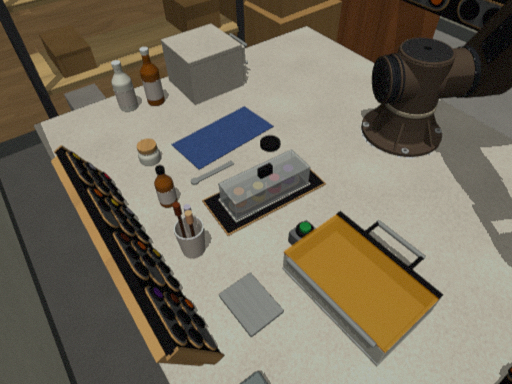

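The top view shows the guard at (90–188, 163–228) with its bar at (138, 245) and the green button at (198, 196). The board and cover are around (262, 205), the mat is at (355, 220) and the compact at (312, 250). Next I'll measure these.

```bash
cat > m.py <<'E'
from h import *
def mask(c,lo,hi):
    h=cv2.cvtColor(c['color'],cv2.COLOR_RGB2HSV); return cv2.inRange(h,lo,hi)
def big(m):
    k=max(cv2.findContours(m,cv2.RETR_EXTERNAL,cv2.CHAIN_APPROX_NONE)[0],key=cv2.contourArea); return k
def rect(c,k,z):
    P=np.array([onz(c,*p,z)[:2] for p in k[:,0].astype(float)],np.float32)*1000
    (x,y),(w,h),a=cv2.minAreaRect(P.reshape(-1,1,2))
    b=cv2.boxPoints(((x,y),(w,h),a)); e=b[1]-b[0]; f=b[2]-b[1]
    L=e if np.hypot(*e)>np.hypot(*f) else f
    return np.round([x,y,w,h,np.degrees(np.arctan2(L[1],L[0]))%180],1)
E
python3 - <<'E'
from m import *
c=shot('top')
print('guard',rect(c,big(mask(c,(15,150,80),(30,255,255))),.0735))
print('mat',rect(c,big(mask(c,(100,120,50),(125,255,200))),.003))
m=np.zeros((384,512),np.uint8); m[145:265,230:292]=255
d=cv2.inRange(cv2.cvtColor(c['color'],cv2.COLOR_RGB2GRAY),0,45)&m
print('board',rect(c,big(cv2.morphologyEx(d,cv2.MORPH_CLOSE,np.ones((9,9)))),.005))
g=mask(c,(50,120,60),(80,255,255)); 
cs=cv2.moments(big(g)); u,v=cs['m10']/cs['m00'],cs['m01']/cs['m00']
s=shot('scene'); gs=cv2.moments(big(mask(s,(50,120,60),(80,255,255))))
print('green',two(c,(u,v),s,(gs['m10']/gs['m00'],gs['m01']/gs['m00'])))
dk=mask(c,(0,0,0),(180,255,45))[190:218,252:274]; 
k=big(dk)+[252,190]; print('knob',rect(c,k,.1),cv2.boundingRect(k))
a=cv2.resize(c['color'][140:270,70:300],None,fx=3.4,fy=3.4,interpolation=cv2.INTER_CUBIC); cv2.imwrite('pics/crop0.png',a[:,:,::-1])
E
```

```text
guard [529.8 307.5 164.5 275.6  93. ]
mat [ 469.1 -321.4  296.8  147.2    5.4]
board [509.3 -45.6 130.3 310.4 177.4]
green (array([0.53156044, 0.14404727, 0.06226327]), np.float64(0.0011370867129104646))
knob [507.7 -45.4  12.6  35.9 175.6] (259, 197, 6, 14)
```

View pics/crop0.png

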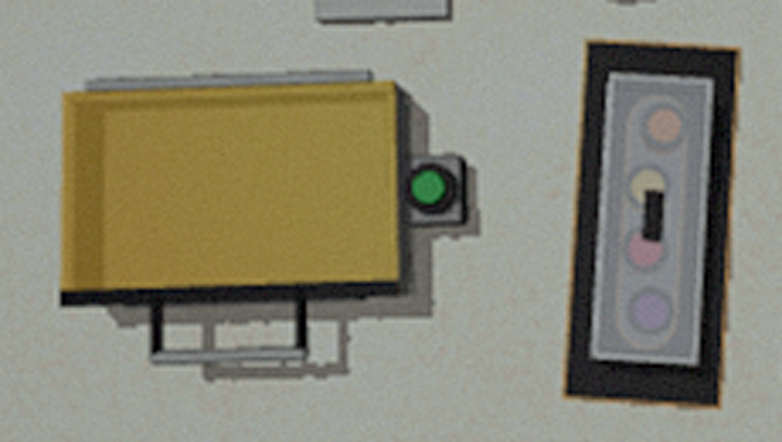

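The crop shows four pots under the cover: orange, yellow, red and purple from top to bottom. The bar runs from about (155, 355) to (305, 355) in the crop, which is (137.7, 244.5) in the full image. The guard's black front strip lies beyond the amber.

```bash
python3 - <<'E'
from m import *
c=shot('top');s=shot('scene')
e=[onz(c,70+u/3.4,140+v/3.4,.075) for u,v in((153,358),(306,353))]
print('bar ends',e,'mid',(e[0]+e[1])/2)
P=[onz(c,70+u/3.4,140+v/3.4,.076) for u,v in((62,93),(398,82),(400,294),(60,304))]
print('guard corners',np.round(P,4), np.mean(P,0))
b=np.array([0.389,.3005,.075]); print(proj(s,b),proj(c,b))
T=np.mean(P,0); 
for Z in ([.389,.3005,.18],[.389,.3005,.056]): print(rel(Z))
E
```

```text
bar ends [array([0.38547535, 0.36264928, 0.075     ]), array([0.39178763, 0.23637718, 0.075     ])] mid [0.38863149 0.29951323 0.075     ]
guard corners [[0.6042 0.4504 0.076 ]
 [0.6173 0.1677 0.076 ]
 [0.4412 0.1604 0.076 ]
 [0.4283 0.4419 0.076 ]] [0.5227427  0.30509901 0.076     ]
(np.float64(398.8700485761137), np.float64(238.2103588004185)) (np.float64(137.13098599852623), np.float64(244.42003872757735))
[-0.84713207 -0.68052943  0.11504242]
[-0.84714573 -0.68041787  0.52837574]
```

>>> step_arm:
  targets: [-0.847,-0.68,0.115,0.367,-0.847,-0.68,0.115,0.367,-0.847,-0.68,0.115,0.367,-0.847,-0.68,0.115,0.367,-0.847,-0.68,0.115,0.367,-0.847,-0.68,0.115,0.367,-0.847,-0.68,0.115,0.367,-0.847,-0.68,0.115,0.367,-0.847,-0.68,0.115,0.367,-0.847,-0.68,0.115,0.367]
  grip: 42

```text
t: 1.55
tool_pos: [0.3887, 0.3013, 0.1802]
orientation: [-2.165, -2.277, -0.0]
wrist_force: [0.4, 0.6, -0.1]
gripper_width: 0.442
finger_force: 0.0
```

>>> step_arm:
  targets: [0,0,0.15,0,0,0,0.3,0,0,0,0.4,0,0,0,0.413,0,0,0,0.413,0]

```text
t: 2.17
tool_pos: [0.3893, 0.3011, 0.0569]
orientation: [2.167, 2.275, 0.001]
wrist_force: [0.3, -0.9, 0.2]
gripper_width: 0.442
finger_force: 0.0
```

>>> step_arm:
  targets: [0,0,0,0,0,0,0,0,0,0,0,0,0,0,0,0,0,0,0,0]
  grip: 5

```text
t: 2.8
tool_pos: [0.3895, 0.3008, 0.0565]
orientation: [2.167, 2.274, 0.002]
wrist_force: [2.2, -1.0, 4.2]
gripper_width: 0.118
finger_force: 30.0
```

```bash
python3 - <<'E'
from m import *
import numpy as np
o=get_obs();print(o['tool_pos'],o['gripper_width']*95,rot(o['orientation']))
r=.224;t0=np.arctan2(.004,.224); R0=np.hypot(.224,.004)
for t in np.linspace(0,1.76,23): print(round(t,2),round((.224-R0*np.cos(t+t0))/.3,3),round(-(R0*np.sin(t+t0)-.004)/.3,3))
E
```

```text
[0.38946741 0.3008225  0.05653155] 11.248231673074072 [[-4.79906361e-02  9.98847365e-01  9.16638290e-04]
 [ 9.98847698e-01  4.79902282e-02  4.61856076e-04]
 [ 4.17334044e-04  9.37746813e-04 -9.99999473e-01]]
0.0 0.0 -0.0
0.08 0.003 -0.06
0.16 0.012 -0.119
0.24 0.025 -0.177
0.32 0.042 -0.234
0.4 0.064 -0.29
0.48 0.091 -0.343
0.56 0.121 -0.395
0.64 0.156 -0.443
0.72 0.194 -0.489
0.8 0.236 -0.532
0.88 0.281 -0.571
0.96 0.329 -0.606
1.04 0.38 -0.637
1.12 0.433 -0.665
1.2 0.489 -0.687
1.28 0.545 -0.706
1.36 0.603 -0.72
1.44 0.663 -0.729
1.52 0.722 -0.733
1.6 0.782 -0.733
1.68 0.841 -0.727
1.76 0.9 -0.718
```

>>> step_arm:
  targets: [0,0.003,-0.06,0,0,0.012,-0.119,0,0,0.025,-0.177,0,0,0.042,-0.234,0,0,0.064,-0.29,0,0,0.091,-0.343,0,0,0.121,-0.395,0,0,0.156,-0.443,0,0,0.194,-0.489,0,0,0.236,-0.532,0,0,0.281,-0.571,0,0,0.329,-0.606,0]

```text
t: 4.3
tool_pos: [0.4856, 0.305, 0.239]
orientation: [-2.165, -2.273, 0.006]
wrist_force: [-9.6, -2.9, 8.6]
gripper_width: 0.117
finger_force: 30.0
```

>>> step_arm:
  targets: [0,0.051,-0.031,0,0,0.104,-0.059,0,0,0.16,-0.081,0,0,0.216,-0.1,0,0,0.274,-0.114,0,0,0.334,-0.123,0,0,0.393,-0.127,0,0,0.43,-0.128,0,0,0.47,-0.126,0,0,0.51,-0.122,0,0,0.54,-0.118,0,0,0.562,-0.114,0]

```text
t: 5.8
tool_pos: [0.6566, 0.3133, 0.272]
orientation: [2.168, 2.274, -0.001]
wrist_force: [-0.6, -5.8, 0.1]
gripper_width: 0.121
finger_force: 30.0
```

>>> step_arm:
  targets: [0,0,0,0,0,0,0,0,0,0,0,0,0,0,-0.1,0,0,0,-0.22,0,0,0,-0.22,0]
  grip: 45

```text
t: 6.55
tool_pos: [0.6565, 0.314, 0.3416]
orientation: [2.166, 2.273, 0.008]
wrist_force: [0.4, -0.5, -0.9]
gripper_width: 0.472
finger_force: 0.0
```

```bash
python3 - <<'E'
from m import *
s=shot('scene','scene1.png')
print(get_obs()['tool_pos'], rel([.508,-.0455,.2]), rel([.41,.1,.34]))
E
```

```text
[0.65607395 0.31380138 0.33941022] [-1.17288593 -0.55189054  0.46231988] [-0.67224566 -0.85368219 -0.00457948]
```

View pics/scene1.png

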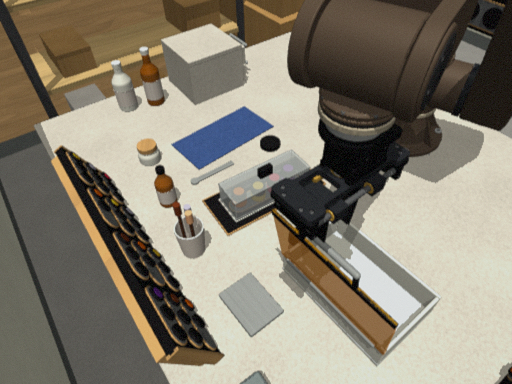

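The guard stands open on its stop: its edge runs from about (280, 235) to (380, 340), and the gripper is clear of it. Next is the cover.

>>> step_arm:
  targets: [-0.9,-0.42,0,-0.47,-0.9,-0.42,0,-0.47,-0.9,-0.42,0,-0.47,-0.9,-0.42,0,-0.47,-0.9,-0.42,0,-0.47,-0.9,-0.42,0,-0.47,-0.9,-0.42,0,-0.47,-0.9,-0.42,0,-0.47,-0.9,-0.42,0,-0.47,-0.9,-0.42,0,-0.47]

```text
t: 7.85
tool_pos: [0.543, 0.0379, 0.3377]
orientation: [-0.078, -3.14, -0.0]
wrist_force: [-0.1, -0.7, 0.8]
gripper_width: 0.47
finger_force: 0.0
```

```bash
python3 - <<'E'
from m import *
o=get_obs(); print(o['tool_pos'], rot(o['orientation']), rel([.508,-.0455,.15]))
E
```

```text
[0.54298815 0.03793149 0.3376705 ] [[-9.98760337e-01  4.97709312e-02 -8.02294730e-04]
 [ 4.97707808e-02  9.98760645e-01  2.06307171e-04]
 [ 8.11568502e-04  1.66120584e-04 -9.99999657e-01]] [ 0.1021334  -0.28366885  0.62560433]
```

>>> step_arm:
  targets: [0.102,-0.284,0.2,0,0.102,-0.284,0.4,0,0.102,-0.284,0.6,0,0.102,-0.284,0.63,0,0.102,-0.284,0.63,0,0.102,-0.284,0.75,0,0.102,-0.284,0.85,0,0.102,-0.284,0.87,0,0.102,-0.284,0.87,0]

```text
t: 8.98
tool_pos: [0.5094, -0.0458, 0.0785]
orientation: [0.073, 3.139, -0.0]
wrist_force: [0.1, -0.7, -0.1]
gripper_width: 0.472
finger_force: 0.0
```

>>> step_arm:
  targets: [0,0,0,0,0,0,0,0,0,0,0,0,0,0,0,0]
  grip: 8

```text
t: 9.48
tool_pos: [0.5086, -0.0458, 0.0773]
orientation: [0.073, 3.141, 0.0]
wrist_force: [-0.6, 0.0, -2.1]
gripper_width: 0.164
finger_force: 30.0
```

>>> step_arm:
  targets: [0,0,-0.1,0,0,0,-0.2,0,0,0,-0.3,0,0,0,-0.35,0,0.02,-0.15,-0.35,0,0.03,-0.3,-0.35,0,0.045,-0.45,-0.35,0,0.06,-0.6,-0.35,0,0.075,-0.75,-0.35,0,0.086,-0.88,-0.35,0,0.086,-0.923,-0.35,0,0.086,-0.923,-0.35,0]

```text
t: 10.98
tool_pos: [0.4698, -0.3213, 0.1815]
orientation: [-0.074, -3.14, -0.002]
wrist_force: [-1.0, 0.7, -2.9]
gripper_width: 0.169
finger_force: 30.0
```

>>> step_arm:
  targets: [0,0,0.1,0,0,0,0.2,0,0,0,0.28,0,0,0,0.32,0,0,0,0.345,0,0,0,0.356,0,0,0,0.356,0,0,0,0.356,0]

```text
t: 11.98
tool_pos: [0.4703, -0.3215, 0.0759]
orientation: [0.073, 3.14, -0.001]
wrist_force: [0.3, -0.5, -3.3]
gripper_width: 0.17
finger_force: 30.0
```

>>> step_arm:
  targets: [0,0,0.002,0,0,0,0.002,0,0,0,0.002,0,0,0,-0.1,0,0,0,-0.25,0,0,0,-0.25,0]
  grip: 60

```text
t: 12.72
tool_pos: [0.4712, -0.3221, 0.1534]
orientation: [0.072, 3.136, -0.005]
wrist_force: [0.5, 0.5, 0.5]
gripper_width: 0.63
finger_force: 0.0
```

```bash
cat > pots.py <<'E'
from m import *
B=dict(orange=(.5,.6),)
def pots(c,show=None,z=.051):
    # saturated discs in the board neighbourhood
    h=cv2.cvtColor(c['color'],cv2.COLOR_RGB2HSV)
    p=[proj(c,[x,y,.05]) for x,y in((.72,.06),(.33,-.15))]
    u0,u1=sorted(int(q[0]) for q in p); v0,v1=sorted(int(q[1]) for q in p)
    m=np.zeros(h.shape[:2],np.uint8); m[v0:v1,u0:u1]=255
    m&=cv2.inRange(h,(0,70,60),(180,255,255))
    m=cv2.morphologyEx(m,cv2.MORPH_OPEN,np.ones((2,2)))
    n,_,st,ce=cv2.connectedComponentsWithStats(m)
    out=[]
    for i in range(1,n):
        if st[i,4]>12:
            u,v=ce[i]; out.append((h[int(round(v)),int(round(u)),0],st[i,4],np.round(ce[i],1),np.round(onz(c,u,v,z)[:2],4)))
    if show:
        a=cv2.resize(c['color'][v0:v1,u0:u1],None,fx=4,fy=4,interpolation=cv2.INTER_CUBIC); cv2.imwrite('pics/'+show,a[:,:,::-1]); print('crop',u0,v0)
    return out
E
python3 - <<'E'
from pots import *
c=shot('top','top2.png')
for p in pots(c,'crop2.png'): print(p)
E
```

```text
crop 226 131
(np.uint8(37), np.int32(20), array([287.5, 159.5]), array([ 0.6386, -0.1188]))
(np.uint8(16), np.int32(17), array([261.4, 169.2]), array([ 0.6091, -0.0435]))
(np.uint8(15), np.int32(103), array([266.3, 176.7]), array([ 0.5875, -0.0582]))
(np.uint8(17), np.int32(14), array([286.5, 176. ]), array([ 0.5904, -0.1163]))
(np.uint8(32), np.int32(111), array([260.1, 195.3]), array([ 0.5334, -0.0408]))
(np.uint8(105), np.int32(28), array([271.5, 200.5]), array([ 0.519 , -0.0739]))
(np.uint8(173), np.int32(108), array([259.4, 213.7]), array([ 0.4807, -0.0396]))
(np.uint8(17), np.int32(24), array([284.5, 216.5]), array([ 0.4739, -0.1114]))
(np.uint8(14), np.int32(26), array([270.5, 218. ]), array([ 0.4689, -0.0716]))
(np.uint8(17), np.int32(16), array([252.5, 222.5]), array([ 0.4553, -0.0204]))
(np.uint8(136), np.int32(98), array([262. , 232.1]), array([ 0.4287, -0.0479]))
(np.uint8(14), np.int32(27), array([268.7, 235.2]), array([ 0.4201, -0.067 ]))
(np.uint8(42), np.int32(20), array([283.5, 233.5]), array([ 0.4256, -0.109 ]))
(np.uint8(21), np.int32(18), array([272. , 259.5]), array([ 0.3521, -0.0771]))
```

View pics/top2.png

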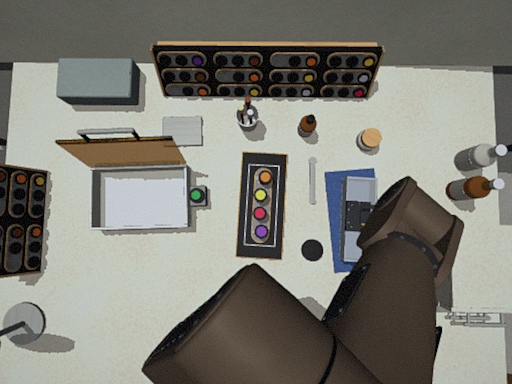

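The top view shows the guard open, the cover upright on the mat at (357, 215), and the pots in a row: orange (266, 177), yellow (260, 195), red (259, 214) and purple (262, 232).

```bash
cat > go.py <<'E'
import sys
from m import *
o=get_obs(); print(np.round(o['tool_pos'],4), 'ydir az',np.degrees(np.arctan2(*rot(o['orientation'])[1::-1,1])))
a=list(map(float,sys.argv[1:]))
for i in range(0,len(a),3): print(np.round(rel(a[i:i+3]),3))
E
python3 go.py .5875 -.0582 .13  .5875 -.0582 .017
```

```text
[ 0.4705 -0.3216  0.1516] ydir az 87.35315074240779
[-0.349  0.895  0.071]
[-0.348  0.896  0.448]
```

>>> step_arm:
  targets: [-0.07,0.19,0,0,-0.14,0.38,0,0,-0.21,0.56,0,0,-0.28,0.74,0.03,0,-0.34,0.88,0.07,0,-0.349,0.895,0.07,0,-0.349,0.895,0.15,0,-0.349,0.895,0.3,0,-0.349,0.895,0.42,0,-0.349,0.895,0.445,0,-0.349,0.895,0.445,0]

```text
t: 14.15
tool_pos: [0.5871, -0.0585, 0.0171]
orientation: [-0.074, -3.14, -0.0]
wrist_force: [0.3, 0.3, 0.4]
gripper_width: 0.628
finger_force: 0.0
```

>>> step_arm:
  targets: [0,0,0,0,0,0,0,0,0,0,0,0,0,0,0,0]
  grip: 30

```text
t: 14.65
tool_pos: [0.5875, -0.0579, 0.0179]
orientation: [0.072, 3.139, -0.0]
wrist_force: [-1.3, 0.7, 7.3]
gripper_width: 0.413
finger_force: 30.0
```

```bash
python3 go.py .5279 .3653 .12 .5279 .3653 .024
```

```text
[ 0.5875 -0.0579  0.0179] ydir az 87.359939051707
[ 0.263  1.4   -0.341]
[ 0.263  1.4   -0.021]
```

>>> step_arm:
  targets: [0,0,-0.12,0,0,0,-0.27,0,0,0,-0.35,0,0.03,0.14,-0.35,0,0.06,0.3,-0.35,0,0.09,0.47,-0.35,0,0.12,0.64,-0.35,0,0.15,0.81,-0.35,0,0.18,0.95,-0.35,0,0.19,1.0,-0.35,0]

```text
t: 15.9
tool_pos: [0.5434, 0.2464, 0.1221]
orientation: [0.069, 3.141, 0.0]
wrist_force: [-0.7, -0.5, -0.6]
gripper_width: 0.42
finger_force: 30.0
```

>>> step_arm:
  targets: [0.03,0.14,0,0,0.06,0.28,0,0,0.073,0.38,0,0,0.073,0.4,0,0,0.073,0.4,0.02,0,0.073,0.4,0.15,0,0.073,0.4,0.26,0,0.073,0.4,0.32,0,0.073,0.4,0.338,0,0.073,0.4,0.338,0,0.073,0.4,0.338,0]

```text
t: 17.27
tool_pos: [0.5282, 0.3652, 0.0213]
orientation: [0.073, 3.14, 0.001]
wrist_force: [0.4, 0.4, -0.2]
gripper_width: 0.415
finger_force: 30.0
```

>>> step_arm:
  targets: [0,0,0,0,0,0,0,0,0,0,-0.1,0,0,0,-0.28,0,0,0,-0.34,0,0.04,-0.18,-0.34,0,0.08,-0.37,-0.34,0,0.11,-0.5,-0.34,0,0.11,-0.5,-0.34,0]
  grip: 58

```text
t: 18.4
tool_pos: [0.487, 0.215, 0.1224]
orientation: [-0.076, -3.14, 0.001]
wrist_force: [1.4, -0.6, -1.3]
gripper_width: 0.612
finger_force: 0.0
```

```bash
python3 - <<'E'
from pots import *
c=shot('top')
for p in pots(c):
  if p[1]>60: print(p)
o=get_obs(); print(o['tool_pos'],rel([.5334,-.0408,.0175]))
E
```

```text
(np.uint8(100), np.int32(249), array([258.9, 205.3]), array([ 0.5047, -0.038 ]))
(np.uint8(135), np.int32(98), array([261.9, 232. ]), array([ 0.4287, -0.0477]))
[0.48781882 0.21625856 0.12252819] [-0.19294403 -0.84861099  0.34999275]
```

```bash
python3 - <<'E'
from pots import *
c=shot('top'); pots(c,'crop3.png')
E
```

```text
crop 226 131
```

View pics/crop3.png

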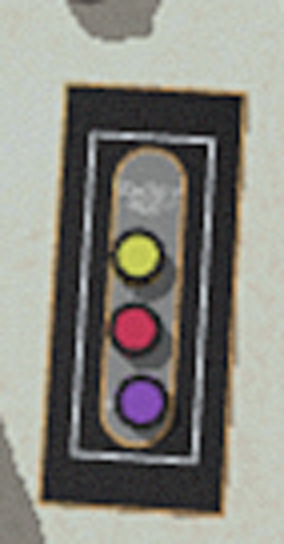

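The crop shows yellow, red and purple where they were. The mask merged them through the slot, so I'll raise its saturation limit. Now yellow.

>>> step_arm:
  targets: [-0.04,-0.18,0,0,-0.08,-0.36,0,0,-0.12,-0.54,0,0,-0.16,-0.72,0,0,-0.193,-0.84,0,0,-0.193,-0.849,0,0,-0.193,-0.849,0.12,0,-0.193,-0.849,0.27,0,-0.193,-0.849,0.34,0,-0.193,-0.849,0.35,0,-0.193,-0.849,0.35,0]

```text
t: 19.88
tool_pos: [0.5343, -0.0393, 0.0179]
orientation: [0.071, 3.14, 0.0]
wrist_force: [-0.2, 0.1, -0.1]
gripper_width: 0.613
finger_force: 0.0
```

>>> step_arm:
  targets: [0,0,0,0,0,0,0,0,0,0,0,0,0,0,0,0]
  grip: 30

```text
t: 20.38
tool_pos: [0.5342, -0.0401, 0.0182]
orientation: [0.073, 3.14, 0.0]
wrist_force: [-1.2, 2.2, 7.1]
gripper_width: 0.418
finger_force: 30.0
```

```bash
sed -i 's/(0,70,60)/(0,115,60)/' pots.py; python3 go.py .5335 .2455 .12
```

```text
[ 0.5342 -0.0401  0.0182] ydir az 87.3437791229531
[ 0.046  0.951 -0.339]
```

>>> step_arm:
  targets: [0,0,-0.12,0,0,0,-0.27,0,0,0,-0.35,0,0.01,0.15,-0.35,0,0.02,0.33,-0.35,0,0.03,0.51,-0.35,0,0.04,0.69,-0.35,0,0.046,0.86,-0.35,0,0.046,0.95,-0.35,0,0.046,0.951,-0.35,0,0.046,0.951,-0.25,0,0.046,0.951,-0.12,0]

```text
t: 21.88
tool_pos: [0.5337, 0.2446, 0.0536]
orientation: [0.073, 3.139, 0.001]
wrist_force: [0.2, 0.5, -2.1]
gripper_width: 0.417
finger_force: 30.0
```

>>> step_arm:
  targets: [0,0,0.05,0,0,0,0.09,0,0,0,0.108,0,0,0,0.108,0,0,0,0.108,0]

```text
t: 22.5
tool_pos: [0.5336, 0.2456, 0.0218]
orientation: [0.072, 3.14, 0.001]
wrist_force: [-0.0, 0.1, -0.5]
gripper_width: 0.412
finger_force: 30.0
```

>>> step_arm:
  targets: [0,0,0,0,0,0,0,0,0,0,-0.1,0,0,0,-0.28,0,0,0,-0.34,0,0,0,-0.34,0]
  grip: 58

```text
t: 23.25
tool_pos: [0.5337, 0.2457, 0.1245]
orientation: [0.072, 3.138, 0.002]
wrist_force: [-0.6, -0.4, -0.4]
gripper_width: 0.607
finger_force: 0.0
```

```bash
python3 - <<'E'
from pots import *
c=shot('top')
for p in pots(c):
  if p[1]>60: print(p)
o=get_obs(); print(o['tool_pos'],rel([.4807,-.0396,.0175]))
E
```

```text
(np.uint8(173), np.int32(90), array([260.4, 213.7]), array([ 0.4807, -0.0426]))
(np.uint8(136), np.int32(89), array([262., 232.]), array([ 0.4288, -0.0478]))
[0.53321536 0.24550125 0.12318394] [ 0.13125029 -0.95750923  0.35190164]
```

>>> step_arm:
  targets: [0.03,-0.18,0,0,0.06,-0.36,0,0,0.09,-0.54,0,0,0.11,-0.72,0,0,0.13,-0.88,0,0,0.131,-0.958,0,0,0.131,-0.958,0.02,0,0.131,-0.958,0.14,0,0.131,-0.958,0.27,0,0.131,-0.958,0.34,0,0.131,-0.958,0.352,0,0.131,-0.958,0.352,0]

```text
t: 24.8
tool_pos: [0.4806, -0.0392, 0.0174]
orientation: [-0.072, -3.14, -0.0]
wrist_force: [0.8, 0.2, 0.6]
gripper_width: 0.613
finger_force: 0.0
```

>>> step_arm:
  targets: [0,0,0,0,0,0,0,0,0,0,0,0,0,0,0,0]
  grip: 30

```text
t: 25.3
tool_pos: [0.481, -0.0397, 0.0181]
orientation: [0.073, 3.14, -0.0]
wrist_force: [-0.7, 1.4, 6.5]
gripper_width: 0.416
finger_force: 30.0
```

```bash
python3 go.py .4779 .3630 .12
```

```text
[ 0.481  -0.0397  0.0181] ydir az 87.34880082966448
[ 0.072  1.341 -0.34 ]
```

>>> step_arm:
  targets: [0,0,-0.12,0,0,0,-0.27,0,0,0,-0.35,0,0.01,0.15,-0.35,0,0.02,0.33,-0.35,0,0.03,0.51,-0.35,0,0.04,0.69,-0.35,0,0.05,0.86,-0.35,0,0.052,0.98,-0.35,0,0.052,0.98,-0.35,0]

```text
t: 26.55
tool_pos: [0.4784, 0.2566, 0.1225]
orientation: [0.068, 3.141, 0.0]
wrist_force: [-0.5, -0.3, -1.1]
gripper_width: 0.422
finger_force: 30.0
```

>>> step_arm:
  targets: [0.01,0.15,0,0,0.02,0.3,0,0,0.02,0.36,0,0,0.02,0.361,0.02,0,0.02,0.361,0.13,0,0.02,0.361,0.25,0,0.02,0.361,0.32,0,0.02,0.361,0.338,0,0.02,0.361,0.338,0,0.02,0.361,0.338,0]

```text
t: 27.8
tool_pos: [0.4781, 0.3621, 0.0215]
orientation: [0.074, 3.141, 0.0]
wrist_force: [0.1, 0.4, -1.0]
gripper_width: 0.417
finger_force: 30.0
```

>>> step_arm:
  targets: [0,0,0,0,0,0,0,0,0,0,-0.1,0,0,0,-0.28,0,0,0,-0.34,0,0,0,-0.34,0]
  grip: 58

```text
t: 28.55
tool_pos: [0.4781, 0.3634, 0.1244]
orientation: [0.072, 3.138, 0.002]
wrist_force: [-0.1, 0.0, -0.2]
gripper_width: 0.609
finger_force: 0.0
```

```bash
python3 - <<'E'
from pots import *
c=shot('top','top4.png')
for p in pots(c):
  if p[1]>60: print(p)
o=get_obs(); print(o['tool_pos'],rel([.4287,-.0478,.0175]))
E
```

```text
(np.uint8(136), np.int32(90), array([261.9, 232.1]), array([ 0.4284, -0.0476]))
[0.47764948 0.36307623 0.12313062] [ 0.10007447 -1.3757852   0.35152323]
```

View pics/top4.png

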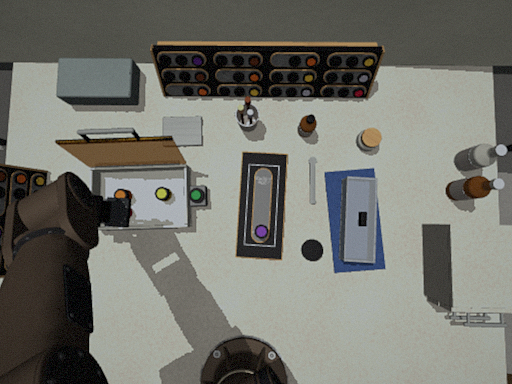

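The orange pot (120, 194) and the yellow pot (162, 194) stand in the box. Purple is alone on the board at (262, 232), and I'll fetch it next.

>>> step_arm:
  targets: [0.01,-0.16,0,0,0.02,-0.34,0,0,0.04,-0.52,0,0,0.05,-0.7,0,0,0.06,-0.88,0,0,0.07,-0.98,0,0,0.07,-0.98,0,0]

```text
t: 29.48
tool_pos: [0.4424, 0.0688, 0.1221]
orientation: [-0.077, -3.138, 0.0]
wrist_force: [0.2, -0.3, 0.2]
gripper_width: 0.608
finger_force: 0.0
```

>>> step_arm:
  targets: [0.01,-0.15,0,0,0.02,-0.3,0,0,0.03,-0.39,0,0,0.03,-0.396,0.02,0,0.03,-0.396,0.14,0,0.03,-0.396,0.27,0,0.03,-0.396,0.34,0,0.03,-0.396,0.351,0,0.03,-0.396,0.351,0]

```text
t: 30.6
tool_pos: [0.4288, -0.0472, 0.0178]
orientation: [-0.071, -3.14, -0.0]
wrist_force: [0.5, 0.5, -0.8]
gripper_width: 0.609
finger_force: 0.0
```

>>> step_arm:
  targets: [0,0,0,0,0,0,0,0,0,0,0,0,0,0,0,0]
  grip: 30

```text
t: 31.1
tool_pos: [0.4289, -0.0479, 0.0184]
orientation: [0.073, 3.14, -0.0]
wrist_force: [-1.3, 2.3, 6.9]
gripper_width: 0.418
finger_force: 30.0
```

```bash
python3 go.py .4836 .2431 .12
```

```text
[ 0.4289 -0.0479  0.0184] ydir az 87.34389239096907
[-0.137  0.977 -0.339]
```

>>> step_arm:
  targets: [0,0,-0.12,0,0,0,-0.27,0,0,0,-0.35,0,-0.02,0.15,-0.35,0,-0.05,0.33,-0.35,0,-0.08,0.51,-0.35,0,-0.1,0.69,-0.35,0,-0.13,0.86,-0.35,0,-0.137,0.96,-0.35,0,-0.137,0.977,-0.35,0,-0.137,0.977,-0.25,0,-0.137,0.977,-0.12,0]

```text
t: 32.6
tool_pos: [0.4836, 0.2422, 0.0539]
orientation: [0.073, 3.139, 0.001]
wrist_force: [0.2, -0.3, -1.3]
gripper_width: 0.413
finger_force: 30.0
```

>>> step_arm:
  targets: [0,0,0.05,0,0,0,0.09,0,0,0,0.108,0,0,0,0.108,0,0,0,0.108,0]

```text
t: 33.22
tool_pos: [0.4836, 0.2431, 0.022]
orientation: [0.072, 3.14, 0.001]
wrist_force: [0.6, -0.6, -0.5]
gripper_width: 0.417
finger_force: 30.0
```

>>> step_arm:
  targets: [0,0,0,0,0,0,0,0,0,0,-0.1,0,0,0,-0.28,0,0,0,-0.34,0,0,-0.15,-0.4,0,0,-0.33,-0.5,0,0,-0.5,-0.6,0,0,-0.5,-0.6,0]
  grip: 58

```text
t: 34.35
tool_pos: [0.477, 0.0908, 0.2035]
orientation: [0.078, 3.137, 0.0]
wrist_force: [0.6, 0.5, 0.2]
gripper_width: 0.608
finger_force: 0.0
```

```bash
python3 - <<'E'
from pots import *
c=shot('top','top5.png')
h=cv2.cvtColor(c['color'],cv2.COLOR_RGB2HSV); m=np.zeros(h.shape[:2],np.uint8); m[168:232,92:192]=255
m&=cv2.inRange(h,(0,90,60),(180,255,255)); n,_,st,ce=cv2.connectedComponentsWithStats(m)
X=np.array([.9989,.0471]);Y=np.array([-.0471,.9989])
for i in range(1,n):
  if st[i,4]>25:
    w=onz(c,*ce[i],.054)[:2]-[.5227,.305]; print(np.round(ce[i]),st[i,4],h[int(ce[i][1]),int(ce[i][0]),0],np.round([w@X,w@Y],4))
o=get_obs(); print(o['tool_pos'])
a=cv2.resize(c['color'][110:250,50:290],None,fx=3,fy=3,interpolation=cv2.INTER_CUBIC); cv2.imwrite('pics/crop5.png',a[:,:,::-1])
E
```

```text
[161. 179.] 91 32 [ 0.0506 -0.0605]
[120. 195.] 90 15 [0.0088 0.0585]
[120. 212.] 91 174 [-0.0396  0.058 ]
[0.47662844 0.0921382  0.20232372]
```

View pics/crop5.png

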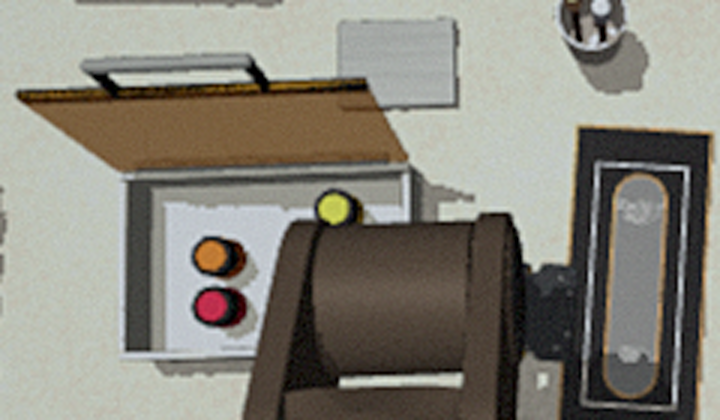

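Yellow has been knocked to box x = 0.051, which is still inside the limit and upright. The arm hides purple, so I'll move clear and check.

>>> step_arm:
  targets: [0,-0.15,-0.1,0,0,-0.3,-0.22,0,0,-0.45,-0.33,0,0,-0.6,-0.43,0,0,-0.75,-0.47,0,0,-0.75,-0.47,0,0,-0.75,-0.47,0]
  grip: 45

```text
t: 35.28
tool_pos: [0.466, -0.1305, 0.3414]
orientation: [-0.072, -3.139, -0.002]
wrist_force: [-0.9, 0.4, -0.0]
gripper_width: 0.474
finger_force: 0.0
```

```bash
cat > chk.py <<'E'
from pots import *
def chk():
  c=shot('top','chk.png')
  h=cv2.cvtColor(c['color'],cv2.COLOR_RGB2HSV); m=np.zeros(h.shape[:2],np.uint8); m[168:232,92:192]=255
  m&=cv2.inRange(h,(0,90,60),(180,255,255)); n,_,st,ce=cv2.connectedComponentsWithStats(m)
  X=np.array([.9989,.0471]);Y=np.array([-.0471,.9989])
  for i in range(1,n):
   if st[i,4]>25:
    w=onz(c,*ce[i],.054)[:2]-[.5227,.305]; print(np.round(ce[i]),st[i,2:],h[int(ce[i][1]),int(ce[i][0]),0],np.round([w@X,w@Y],4))
  return c
E
python3 - <<'E'
from chk import *
c=chk(); s=shot('scene')
a=cv2.resize(s['color'][210:360,260:450],None,fx=3,fy=3,interpolation=cv2.INTER_CUBIC); cv2.imwrite('pics/sc6.png',a[:,:,::-1])
E
python3 go.py .6566 .3138 .34
```

```text
[161. 179.] [11 11 90] 32 [ 0.0506 -0.0604]
[120. 195.] [11 11 90] 15 [0.0088 0.0585]
[161. 210.] [11 11 87] 136 [-0.0399 -0.0613]
[120. 212.] [11 10 91] 174 [-0.0396  0.058 ]
[ 0.4661 -0.1303  0.3417] ydir az 87.44559742406877
[-0.569  1.507  0.006]
```

View pics/sc6.png

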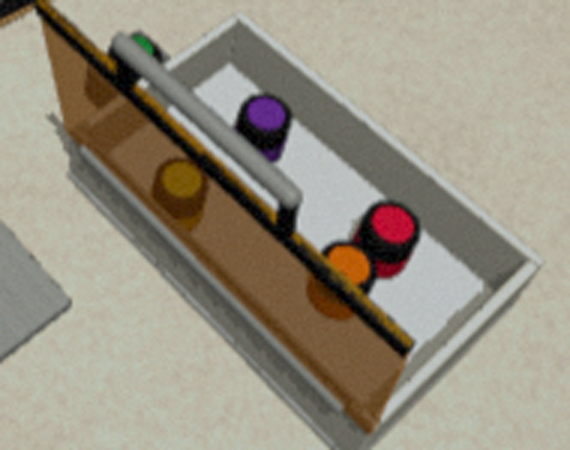

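All four pots stand in the box, upright and inside the limits. Next I'll go to the bar and lower the guard.

>>> step_arm:
  targets: [-0.32,0.8,0,0.47,-0.32,0.8,0,0.47,-0.32,0.8,0,0.47,-0.32,0.8,0,0.47,-0.32,0.8,0,0.47,-0.32,0.8,0,0.47,-0.32,0.8,0,0.47,-0.32,0.8,0,0.47,-0.32,0.8,0,0.47,-0.32,0.8,0,0.47]

```text
t: 36.62
tool_pos: [0.5726, 0.1049, 0.342]
orientation: [-2.165, -2.276, 0.001]
wrist_force: [-1.3, 0.8, -0.6]
gripper_width: 0.471
finger_force: 0.0
```

```bash
python3 go.py .6566 .3138 .34 .6566 .3138 .272; python3 - <<'E'
from m import *
c=shot('top');s=shot('scene')
for n,k in(('scene',s),('top',c)): print(n,np.round(proj(k,[.6525,.3115,.2915])))
X=np.array([.9989,.0471]);H=np.array([.6126,.3093]);R0=np.hypot(.224,.004)
th=1.75+np.arctan2(.004,.224); print('bar pred',H-X*R0*np.cos(th), .071+R0*np.sin(th))
E
```

```text
[0.5726 0.1049 0.342 ] ydir az 2.8712897124634336
[0.681 0.315 0.007]
[0.681 0.315 0.233]
scene [327. 245.]
top [106. 133.]
bar pred [0.65641481 0.31136595] 0.2906998678771639
```

>>> step_arm:
  targets: [0.17,0.08,0,0,0.34,0.16,0,0,0.51,0.24,0,0,0.66,0.31,0,0,0.681,0.315,0,0,0.681,0.315,0.02,0,0.681,0.315,0.1,0,0.681,0.315,0.18,0,0.681,0.315,0.225,0,0.681,0.315,0.233,0,0.681,0.315,0.233,0]

```text
t: 38.1
tool_pos: [0.6577, 0.312, 0.2734]
orientation: [2.167, 2.274, 0.002]
wrist_force: [-0.8, 0.4, 0.1]
gripper_width: 0.471
finger_force: 0.0
```

>>> step_arm:
  targets: [0,0,0,0,0,0,0,0,0,0,0,0,0,0,0,0]
  grip: 5

```text
t: 38.6
tool_pos: [0.6571, 0.3123, 0.2726]
orientation: [-2.167, -2.274, 0.001]
wrist_force: [-2.2, -1.6, 3.6]
gripper_width: 0.118
finger_force: 30.0
```

```bash
python3 - <<'E'
from m import *
o=get_obs();print(o['tool_pos'],o['wrist_force'],o['gripper_width']*95)
t0=np.arctan2(.004,.224); R0=np.hypot(.224,.004)
f=lambda t:np.array([-R0*np.cos(t+t0),-R0*np.sin(t+t0)])/.3
H=np.array([.6126,.3093]);X=np.array([.9989,.0471])
d=(o['tool_pos'][:2]-H)@X; z=o['tool_pos'][2]+.019-.071; ts=np.arctan2(z,-d)-t0; print('theta',ts,np.hypot(d,z))
T=np.r_[1.75,1.72,np.linspace(1.65,.12,20),.08,.04,.01,0]; F=np.array([f(t)-f(ts) for t in T])
for i,t in enumerate(T): print(i,round(t,3),np.round(F[i],3), np.round(F[i]-F[11],3))
E
```

```text
[0.65710867 0.31234075 0.27262874] [-2.19400655 -1.60093294  3.64221012] 11.230483424680543
theta 1.7524154147968183 0.22509211560297016
0 1.75 [-0.002 -0.   ] [ 0.585 -0.128]
1 1.72 [-0.024 -0.004] [ 0.563 -0.132]
2 1.65 [-0.076 -0.011] [ 0.511 -0.139]
3 1.569 [-0.136 -0.015] [ 0.451 -0.142]
4 1.489 [-0.196 -0.013] [ 0.391 -0.141]
5 1.408 [-0.256 -0.007] [ 0.331 -0.135]
6 1.328 [-0.315  0.004] [ 0.272 -0.124]
7 1.247 [-0.373  0.02 ] [ 0.214 -0.108]
8 1.167 [-0.429  0.04 ] [ 0.157 -0.087]
9 1.086 [-0.484  0.065] [ 0.103 -0.063]
10 1.006 [-0.536  0.094] [ 0.05  -0.033]
11 0.925 [-0.587  0.128] [0. 0.]
12 0.845 [-0.634  0.165] [-0.047  0.037]
13 0.764 [-0.678  0.206] [-0.091  0.078]
14 0.684 [-0.718  0.25 ] [-0.132  0.122]
15 0.603 [-0.755  0.297] [-0.169  0.17 ]
16 0.523 [-0.788  0.348] [-0.202  0.22 ]
17 0.442 [-0.817  0.4  ] [-0.231  0.273]
18 0.362 [-0.842  0.455] [-0.255  0.328]
19 0.281 [-0.862  0.512] [-0.275  0.385]
20 0.201 [-0.877  0.57 ] [-0.29   0.443]
21 0.12 [-0.888  0.629] [-0.301  0.502]
22 0.08 [-0.891  0.659] [-0.305  0.531]
23 0.04 [-0.894  0.689] [-0.307  0.561]
24 0.01 [-0.894  0.711] [-0.308  0.584]
25 0.0 [-0.895  0.719] [-0.308  0.591]
```

>>> step_arm:
  targets: [0,-0.024,-0.004,0,0,-0.076,-0.011,0,0,-0.136,-0.015,0,0,-0.196,-0.013,0,0,-0.256,-0.007,0,0,-0.315,0.004,0,0,-0.373,0.02,0,0,-0.429,0.04,0,0,-0.484,0.065,0,0,-0.536,0.094,0,0,-0.587,0.128,0]

```text
t: 39.98
tool_pos: [0.4811, 0.3043, 0.2345]
orientation: [2.167, 2.274, 0.004]
wrist_force: [2.7, 3.7, -0.6]
gripper_width: 0.118
finger_force: 30.0
```

>>> step_arm:
  targets: [0,-0.047,0.037,0,0,-0.091,0.078,0,0,-0.132,0.122,0,0,-0.169,0.17,0,0,-0.202,0.22,0,0,-0.231,0.273,0,0,-0.255,0.328,0,0,-0.275,0.385,0,0,-0.29,0.443,0,0,-0.301,0.49,0,0,-0.305,0.521,0,0,-0.307,0.545,0]

```text
t: 41.48
tool_pos: [0.39, 0.2999, 0.0706]
orientation: [2.167, 2.274, 0.003]
wrist_force: [3.1, 4.6, 0.5]
gripper_width: 0.122
finger_force: 30.0
```

>>> step_arm:
  targets: [0,0,0.02,0,0,0,0.035,0,0,0,0.044,0,0,0,0.046,0,0,0,0.046,0]

```text
t: 42.1
tool_pos: [0.3896, 0.2999, 0.0581]
orientation: [-2.168, -2.274, -0.002]
wrist_force: [-3.9, 3.5, 17.6]
gripper_width: 0.118
finger_force: 30.0
```

>>> step_arm:
  targets: [0,0,-0.005,0,0,0,-0.005,0,0,0,-0.005,0,0,0,-0.1,0,0,0,-0.25,0,0,0,-0.35,0,0,0,-0.35,0]
  grip: 42

```text
t: 42.98
tool_pos: [0.3902, 0.2997, 0.1635]
orientation: [2.167, 2.273, 0.005]
wrist_force: [-0.1, -0.1, -1.1]
gripper_width: 0.444
finger_force: 0.0
```

```bash
python3 - <<'E'
from m import *
c=shot('top','top7.png'); s=shot('scene','scene7.png')
for k in (c,s):
  g=cv2.moments(big(mask(k,(50,120,60),(80,255,255)))); print(g['m10']/g['m00'],g['m01']/g['m00'],g['m00'])
E
python3 go.py .5316 .144 .13 .5316 .144 .07
```

```text
195.41343669250645 194.56330749354004 64.5
304.78915662650604 226.95180722891567 83.0
[0.3893 0.2992 0.1613] ydir az 2.750294079162155
[-0.54   0.449  0.104]
[-0.539  0.449  0.304]
```

View pics/scene7.png

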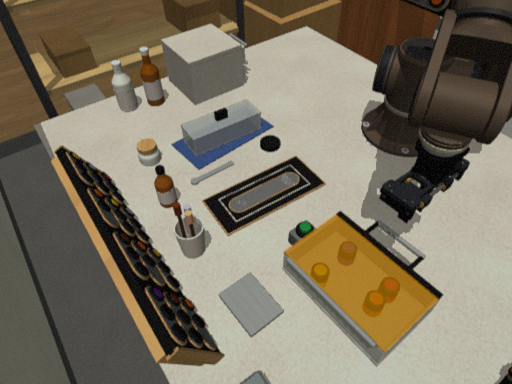

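The guard is shut with four pots visible inside, and the cover is on the mat. Now I'll press the button.

>>> step_arm:
  targets: [-0.13,0.11,0,0,-0.27,0.22,0,0,-0.4,0.33,0,0,-0.53,0.44,0.05,0,-0.54,0.449,0.104,0,-0.54,0.449,0.2,0,-0.54,0.449,0.29,0,-0.54,0.449,0.304,0,-0.54,0.449,0.304,0]
  grip: 0

```text
t: 44.2
tool_pos: [0.5316, 0.1445, 0.0704]
orientation: [-2.166, -2.274, 0.001]
wrist_force: [-0.7, 0.9, -0.4]
gripper_width: 0.004
finger_force: 0.0
```

>>> step_arm:
  targets: [0,0,0.01,0,0,0,0.02,0,0,0,0.03,0,0,0,0.03,0]

```text
t: 44.7
tool_pos: [0.5323, 0.1443, 0.0618]
orientation: [2.167, 2.274, 0.001]
wrist_force: [0.3, 2.1, 3.5]
gripper_width: 0.003
finger_force: 1.8
```

>>> step_arm:
  targets: [0,0,0.007,0,0,0,0.014,0,0,0,0.02,0,0,0,0.024,0,0,0,0.024,0]

```text
t: 45.32
tool_pos: [0.5326, 0.1444, 0.0599]
orientation: [2.165, 2.272, 0.006]
wrist_force: [-17.9, -0.9, 70.6]
gripper_width: 0.006
finger_force: 35.8
```

The button bottomed out at 70 N, so it is fully pressed. I'll back off and fetch the cover.

>>> step_arm:
  targets: [0,0,-0.03,0,0,0,-0.15,0,0,0,-0.3,0,-0.1,0,-0.35,0,-0.25,-0.02,-0.36,-0.05,-0.4,-0.04,-0.36,-0.1,-0.55,-0.06,-0.36,-0.15,-0.7,-0.08,-0.36,-0.2,-0.85,-0.1,-0.36,-0.26,-0.92,-0.1,-0.36,-0.32,-0.92,-0.1,-0.36,-0.38,-0.92,-0.1,-0.36,-0.4]
  grip: 45

```text
t: 46.82
tool_pos: [0.5148, -0.1335, 0.1621]
orientation: [-0.412, -3.114, -0.0]
wrist_force: [0.5, 0.3, -0.2]
gripper_width: 0.475
finger_force: 0.0
```

```bash
python3 - <<'E'
from m import *
c=shot('top','top8.png'); s=shot('scene')
m=mask(c,(50,120,60),(80,255,255))
g=cv2.moments(big(m)); g2=cv2.moments(big(mask(s,(50,120,60),(80,255,255))))
print(two(c,(g['m10']/g['m00'],g['m01']/g['m00']),s,(g2['m10']/g2['m00'],g2['m01']/g2['m00'])))
u,v=map(int,proj(c,[.4703,-.3215,.098])); print(u,v)
dk=mask(c,(0,0,0),(180,255,60)); w=np.zeros_like(dk); w[v-14:v+14,u-14:u+14]=255
print('knob',rect(c,big(dk&w),.098))
E
python3 go.py .4703 -.3215 .15  .4703 -.3215 .0765
```

```text
(array([0.53131798, 0.14401893, 0.06107717]), np.float64(0.00037960734054744247))
363 218
knob [ 471.  -319.3   18.9   35.6  179.4]
[ 0.5149 -0.1332  0.1622] ydir az 74.77500954718764
[-0.021 -0.645  0.041]
[-0.022 -0.645  0.286]
```

View pics/top8.png

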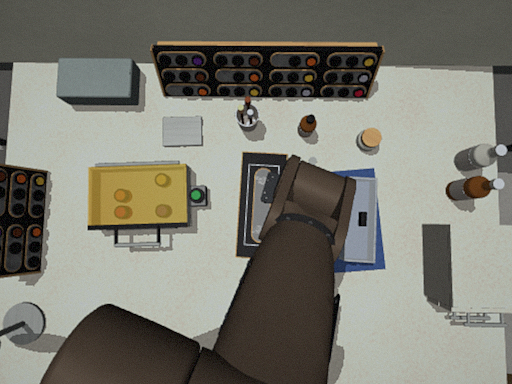

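The guard is shut with the pots inside, the button is up at (198, 196), and the knob is at (362, 218).

>>> step_arm:
  targets: [-0.005,-0.15,0,-0.03,-0.01,-0.32,0,-0.07,-0.015,-0.5,0,-0.07,-0.021,-0.63,0,-0.07,-0.021,-0.643,0.02,-0.07,-0.021,-0.643,0.04,-0.07,-0.021,-0.643,0.15,-0.07,-0.021,-0.643,0.25,-0.07,-0.021,-0.643,0.284,-0.07,-0.021,-0.643,0.284,-0.07]

```text
t: 48.18
tool_pos: [0.4708, -0.32, 0.077]
orientation: [-0.071, -3.14, -0.001]
wrist_force: [-0.2, -0.4, 0.3]
gripper_width: 0.473
finger_force: 0.0
```

>>> step_arm:
  targets: [0,0,0,0,0,0,0,0,0,0,0,0,0,0,0,0]
  grip: 8

```text
t: 48.68
tool_pos: [0.4707, -0.321, 0.0775]
orientation: [0.073, 3.14, -0.001]
wrist_force: [0.2, -0.4, 1.1]
gripper_width: 0.169
finger_force: 30.0
```

```bash
python3 go.py .5088 -.0456 .18
```

```text
[ 0.4707 -0.321   0.0775] ydir az 87.34843626226845
[-0.085  0.923 -0.342]
```

>>> step_arm:
  targets: [0,0,-0.1,0,0,0,-0.2,0,0,0,-0.25,0,-0.01,0.13,-0.25,0,-0.03,0.29,-0.25,0,-0.04,0.45,-0.25,0,-0.06,0.61,-0.25,0,-0.07,0.77,-0.25,0,-0.085,0.89,-0.25,0,-0.085,0.923,-0.25,0,-0.085,0.923,-0.25,0,-0.085,0.923,-0.17,0]

```text
t: 50.18
tool_pos: [0.5096, -0.0465, 0.1289]
orientation: [0.073, 3.138, -0.001]
wrist_force: [-0.7, -0.3, -3.2]
gripper_width: 0.168
finger_force: 30.0
```

>>> step_arm:
  targets: [0,0,0.07,0,0,0,0.12,0,0,0,0.15,0,0,0,0.162,0,0,0,0.162,0,0,0,0.162,0]

```text
t: 50.92
tool_pos: [0.5091, -0.0454, 0.08]
orientation: [0.073, 3.14, -0.0]
wrist_force: [-0.3, 0.6, -2.5]
gripper_width: 0.167
finger_force: 30.0
```

>>> step_arm:
  targets: [0,0,0.002,0,0,0,0.002,0,0,0,0.002,0,0,0,-0.1,0,0,0,-0.25,0,0,-0.15,-0.3,0,0,-0.32,-0.3,0,0,-0.5,-0.3,0,0,-0.68,-0.3,0,0,-0.75,-0.3,0,0,-0.75,-0.3,0]
  grip: 60

```text
t: 52.3
tool_pos: [0.4982, -0.2708, 0.1694]
orientation: [-0.075, -3.14, -0.001]
wrist_force: [-0.1, 0.0, 0.8]
gripper_width: 0.633
finger_force: 0.0
```

```bash
python3 - <<'E'
from m import *
c=shot('top','top9.png')
a=cv2.resize(c['color'][140:270,70:300],None,fx=3.4,fy=3.4,interpolation=cv2.INTER_CUBIC); cv2.imwrite('pics/crop9.png',a[:,:,::-1])
k=big(mask(c,(0,0,0),(180,255,45))[190:218,252:274])+[252,190]; print('knob',rect(c,k,.1))
print(get_obs()['tool_pos'])
E
```

```text
knob [508.8 -46.1  32.9  10.9   0.7]
[ 0.49826595 -0.26973705  0.16941204]
```

View pics/crop9.png

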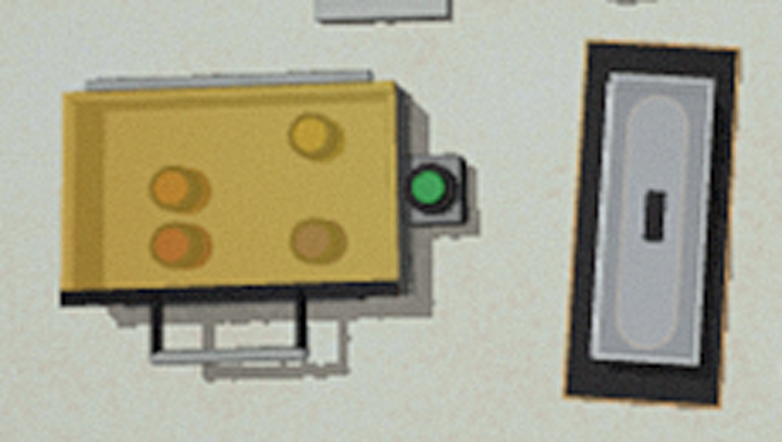

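The cover sits squarely on its outline, the guard is shut, the pots stand inside, and the robot touches nothing.

```bash
python3 -c "
from h import *
print(ticket.hand_in())"
```

```text
the job is handed in; nothing more can be done
None
```

I handed the job in at about 52 s: all four pots are in the shut sanitiser, the start button was pressed fully down, and the cover is back on the board's white outline; one pot got knocked about 4 cm inside the box but stayed within limits, and the verdict was not shown.

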